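# Hold the sprung zone-valve lever fully open

## Task

On the board are two zone valves off the boiler; one has a broken return spring and its lever just flops, so feel the levers to find the one that springs back. Press that lever across past its first two clicks to the third, right up to the end of its slot, and finish while holding it there against its spring so that I can check the ports: do not let go. Leave the other things lying on the board and the counter where they are.

Things in the scene. Friction and masses are not known exactly. Their poses are not given: they have to be found in the camera images.
- board: plywood board 300 x 340 x 12 mm fixed to the counter, with copper pipes (tops 53 mm above the counter, brass nuts 61 mm) and two alike motorised zone valves with white box heads, 150 mm apart; origin under its centre; z up, x along the two branch pipes towards the end faces of the heads where the levers stick out, y from the right valve to the left one
- tab_left (a point): left valve (+y side of the board): top centre of the lever's tab when the lever is at its rest end, 122 mm above the counter. Axes as the board's. The tab is an upright flat plastic piece, 34 mm tall (foot 88 mm above the counter), 14 mm along the lever, 8 mm thick across it, at the end of a flat steel bar 8 mm wide (92 mm above the counter) out of the slot in the head
- pivot_left (a point): left valve (+y side of the board): point on the vertical axis about which its lever turns, 122 mm above the counter. Axes as the board's. The axis runs through the middle of the head, 90 mm (x) by 58 mm (y), top 131 mm above the counter; the tab's centre is 77 mm from the axis, so with the lever straight ahead it stands 32 mm beyond the head's end face
- tab_right (a point): right valve (-y side): top centre of the lever's tab when the lever is at its rest end, 122 mm above the counter. Axes as the board's. The tab is an upright flat plastic piece, 34 mm tall (foot 88 mm above the counter), 14 mm along the lever, 8 mm thick across it, at the end of a flat steel bar 8 mm wide (92 mm above the counter) out of the slot in the head
- pivot_right (a point): right valve (-y side): point on the vertical axis about which its lever turns, 122 mm above the counter. Axes as the board's. The axis runs through the middle of the head, 90 mm (x) by 58 mm (y), top 131 mm above the counter; the tab's centre is 77 mm from the axis, so with the lever straight ahead it stands 32 mm beyond the head's end face
- sprung_lever (a joint): angle (rad) of the lever whose spring works; on which valve is not told and varies. 0 = rest, 0.43 to the -y side of the board's x axis; grows as it is pressed towards the board's +y (anticlockwise from above); 0.86 = stop. Pushes back at the tab with 2.5 N at rest, 5 N at the stop; clicks (force rises about 2 N, then drops) at 0.18, 0.43, 0.68. Past the third over 0.8. Let go, it returns to 0
- slack_lever (a joint): angle (rad) of the lever whose return spring is broken: same zero, direction and stop (0.86). It starts near 0, moves with under 0.5 N, has no clicks and stays where it is left
- pipe_clamp: steel two-part pipe clamp, a ring of 36 mm with two bolted ears (66 mm over the ears, 20 mm high), lying on the board between the two branch pipes, on the lever side; origin under its centre
- awl: awl with wooden handle, 29 mm thick and 137 mm long, lying on the board between the two heads; origin under its middle
- loose_nut: loose brass hexagon nut, 39 mm wide and 16 mm high, lying on the board beside the right branch pipe; origin under its centre
- jar: glass jar with steel screw-top lid, full of grommets, 66 mm across and 90 mm high, on the counter left of the board; origin under its centre
- parts_case: closed black plastic parts case, 190 x 135 x 45 mm, on the counter right of the board; origin under its centre
- clipboard: bare aluminium clipboard, 230 x 315 mm, 4 mm thick (14 mm at the clip), on the counter beyond the board; origin under its centre
- spanner: steel spanner 200 mm long, lying on the counter along the left edge of the board; origin under its middle

How it is judged:
By the outcome, as a careful person would: the job done as asked, in the order asked, and still so for the second after the job is handed in, while the arm keeps its last pose, push and grip.
It also fails if it takes over 45 s, if anything falls off the work surface, if the arm or the gripper's body presses on something with over 40 N, if the wrist force passes 120 N, or if a joint passes its speed limit or range.

## Robot

A 7-joint arm with a two-finger parallel gripper is mounted at the origin on the work surface. World frame = base frame: x ahead of the robot, y to its left, z up, the work surface at z = 0. Lengths are in m, angles in degrees, forces in N, time in s.
With the tool pointing down it reaches from about 0.425 to 0.875 m from the base axis. Payload 4.7 kg.
Tool frame: the origin (TCP) lies at the very end of the fingers, on their centre line; the grasp point (between the pads) lies 19 mm behind it; z points along the fingers, y is the direction in which the jaws open and shut (so a half turn about z gives the same grasp; the last joint's range is limited). The gripper opens to 87 mm and grips with 3 to 60 N. Pads are 19 mm wide; open, the fingers measure 117 mm over their backs; the gripper's body (75 mm by 190 mm) begins 51 mm behind the grasp point.
Start: joints at [74.548, 18.392, -4.016, 83.108, 1.295, 78.541, -3.26], TCP at [0.182, -0.624, 0.223] pointing down, gripper open.
Joint ranges: [-163.93, 163.93], [-17.29, 119.83], [-79.2, 71.16], [3.27, 140.29], [-89.18, 269.18], [5.43, 117.66], [-154.24, 154.24]. Speed limits (degrees/s): [147.25, 147.25, 180, 180, 180, 180, 180].

## Interface

Orientations are given as [roll, pitch, yaw] about the fixed x, y, z axes, in that order (R = Rz(yaw) Ry(pitch) Rx(roll)).
In Python, from cell import * gives the robot as it stands.
- The arm moves only by the tool arm_command, never from a script. Its argument "targets" is a list that holds one entry, the list of rows, each a list of 7 numbers: the shift along the tool's x, y, z in m, then the turn, a rotation vector about the tool's x, y, z in degrees, then the gripper's target within -1 to 1 (shut at 1, half-way at 0, fully open at -1). In form: [[[tx, ty, tz, rx, ry, rz, claw], ...]]. A call has 1 to 10 rows; each row is the pose to reach, as a shift and turn from the pose commanded when the call began, along the tool's axes at that moment; what a row does not reach only later rows make up. A row lasts 1/10 s, in which the tool goes at most 50 mm and 8.59 degrees, less where a joint would pass 70% of its speed; a pose out of reach is approached as far as the arm can. A call with a gripper value outside its range is refused whole. The fingers move at their own pace and stop on an object; "newtons" is the grip in N (left out, the last holds). Time passes only in rows, so rows that repeat a pose let the fingers close. It gives the time, the measured TCP pose, the force and the opening at its end, in the units of the state.
- get_obs(): the state, without advancing time (a new reading comes with each control period).
- read_camera(name): name is "scene" or "side" or "wrist"; returns a dict with "img" (384x512x3 uint8, red, green, blue), "z_map" (384x512 float32, m along the optical axis (not along the pixel's ray), 0 where there is no reading), "K" (3x3 intrinsics, pixels), "D" ([k1, k2, p1, p2, k3] as OpenCV has them; the pictures are not rectified), "origin" and "attitude" of the camera in the world. Camera axes: x right, y down, z forward; pixel columns grow to the right and rows downward; lengths in m; the calibration is good to about 2 mm. A picture is of the moment at which its call begins.
- sign_off(): hands the job in, once; it reports no verdict.
Trained networks look in the newest picture that a camera, given by its name, has taken for a name from the list of things; names that differ only in an ending like _2 or _b are one class to them, and where a whole thing is asked for, a point or a joint stands for the part that bears it (a point fixed in the world has none). Each returns a list of dicts, best first, with "conf" (0 to 1); they miss things now and then, are a little off and sometimes report something else, mostly with a low value. They report only what shows in the picture. A call takes as long as a camera call.
- search_frame(thing, camera): "position" ([column, row] in pixels, amid what is visible of it).
The state is a dict: "time_s": time; "qpos": joint angles; "joint_velocities": joint speeds; "effort": joint torques, N m; "tool_pos": TCP position; "tool_rot": TCP orientation; "force": force on the tool from outside, world axes, zero at the start; "wrist_torque": the same for the moment, N m; "grip_width": finger opening in m.
Only numpy, scipy, OpenCV 4.12 (cv2) and the standard library are available. Lean on these libraries where they do the work, as an engineer would, in place of code of your own. Each camera call takes 0.05 s, during which the arm holds its last target.

## Working session

There is one attempt and no reset: what is moved stays moved. The work goes in short steps, Python scripts to look and compute and a tool call to move; the robot and the scene stay as the last step left them, time stands still between calls to the robot, and variables do not carry over. Pictures are saved under pics/ and viewed, and the job is handed in when it is done.

Besides the shell and the picture viewer there is one more tool, called after "Request:" as name(argument=value, ...) on one line, values as JSON. arm_command: Moves the arm, as the interface text tells. Its arguments: {"type":"object","properties":{"targets":{"type":"array","items":{"type":"array","items":{"type":"array","items":{"type":"number"}}}},"newtons":{"type":"number"}},"required":["targets"]}

```bash
mkdir -p pics; ls
cat > h.py <<'E'
from cell import *
import numpy as np, cv2
from scipy.spatial.transform import Rotation as Ro
def camR(c):
    a=np.array(c["attitude"],float)
    if a.shape==(3,3): return a
    return Ro.from_euler('xyz',a,degrees=True).as_matrix()
def pix2w(c,u,v,z=None,d=None):
    p=cv2.undistortPoints(np.array([[[u,v]]],float),c["K"],np.array(c["D"],float))[0,0]
    r=np.array([p[0],p[1],1.]); R=camR(c); o=np.array(c["origin"],float)
    if z is not None:
        w=R@r; return o+w*(z-o[2])/w[2]
    if d is None: d=c["z_map"][int(round(v)),int(round(u))]
    return o+R@(r*d)
def save(c,n,crop=None,s=1):
    im=c["img"][:,:,::-1]
    if crop: im=im[crop[1]:crop[3],crop[0]:crop[2]]
    cv2.imwrite('pics/'+n+'.png',cv2.resize(im,None,fx=s,fy=s,interpolation=cv2.INTER_CUBIC))
E
python3 - <<'E'
from h import *
for n in("scene","side","wrist"):
    c=read_camera(n); save(c,n+"0",s=1.5); print(n,c["origin"],c["attitude"])
    for t in("tab_left","tab_right","pivot_left","pivot_right","board","jar","spanner"):
        print(t,[(np.round(x["position"]),round(x["conf"],2),np.round(pix2w(c,*x["position"]),3)) for x in search_frame(t,n)[:3]])
print(get_obs())
E
```

```text
pics
scene [0.93740875 0.34034119 0.9270242 ] [-147.93118636   -0.1864843   129.23813937]
tab_left [(array([242., 186.]), 0.71, array([ 0.529, -0.036,  0.073]))]
tab_right []
pivot_left [(array([240., 187.]), 0.98, array([ 0.507, -0.064,  0.012]))]
pivot_right [(array([243., 189.]), 0.63, array([ 0.507, -0.051,  0.015]))]
board [(array([241., 190.]), 0.72, array([ 0.512, -0.056,  0.013]))]
jar [(array([294., 256.]), 0.67, array([0.61 , 0.198, 0.09 ]))]
spanner []
side [ 0.42985138 -0.61261555  0.8160887 ] [-137.11597713   -0.98042651   -8.71535318]
tab_left [(array([224., 288.]), 0.66, array([ 0.448, -0.157,  0.012])), (array([240., 313.]), 0.52, array([ 0.473, -0.228,  0.027]))]
tab_right [(array([227., 286.]), 0.59, array([ 0.454, -0.166,  0.039]))]
pivot_left [(array([226., 289.]), 0.57, array([ 0.452, -0.157,  0.01 ]))]
pivot_right [(array([226., 285.]), 0.85, array([ 0.45 , -0.184,  0.072]))]
board [(array([227., 286.]), 0.82, array([ 0.454, -0.167,  0.038]))]
jar [(array([267., 165.]), 0.57, array([0.597, 0.16 , 0.07 ]))]
spanner [(array([224., 189.]), 0.85, array([0.478, 0.148
[... 232 characters left out ...]
]
spanner []
{'time_s': 1.2, 'qpos': array([74.54926506, 18.39294458, -4.01537298, 83.10689033,  1.29480621,
       78.540093  , -3.26152091]), 'joint_velocities': array([-0.08662662,  0.06257276, -0.01721225, -0.01976942, -0.01933614,
        0.00888042, -0.04227422]), 'effort': array([-1.10461704e-04, -4.91109610e+01, -4.03285241e-01, -3.12770462e+01,
       -6.37687091e-02,  3.37341568e-02,  2.00454156e-05]), 'tool_pos': array([ 0.18195705, -0.62404475,  0.22258064]), 'tool_rot': array([1.79994811e+02, 2.67479119e-03, 1.62572671e+01]), 'force': array([ 0.1967977 , -0.33442454,  0.62783705]), 'wrist_torque': array([ 0.05782408, -0.02335315, -0.00210723]), 'grip_width': 0.08658295353304979}
```

View pics/scene0.png

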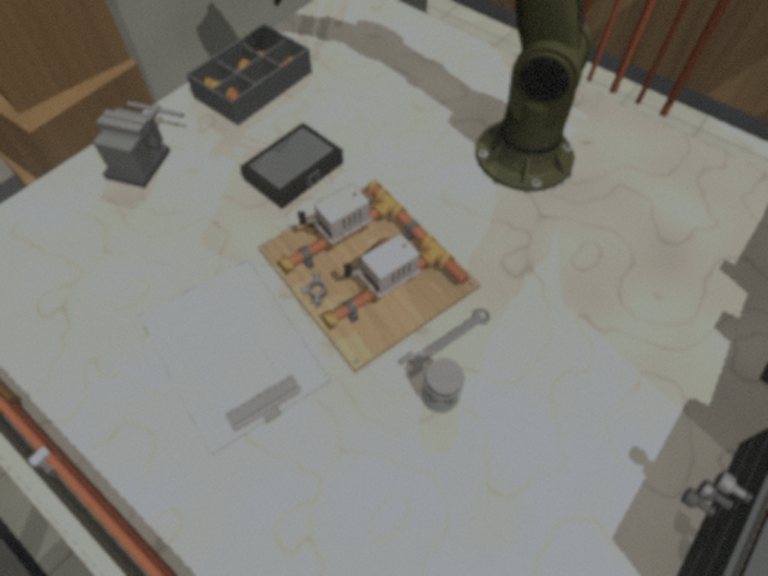

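View pics/side0.png

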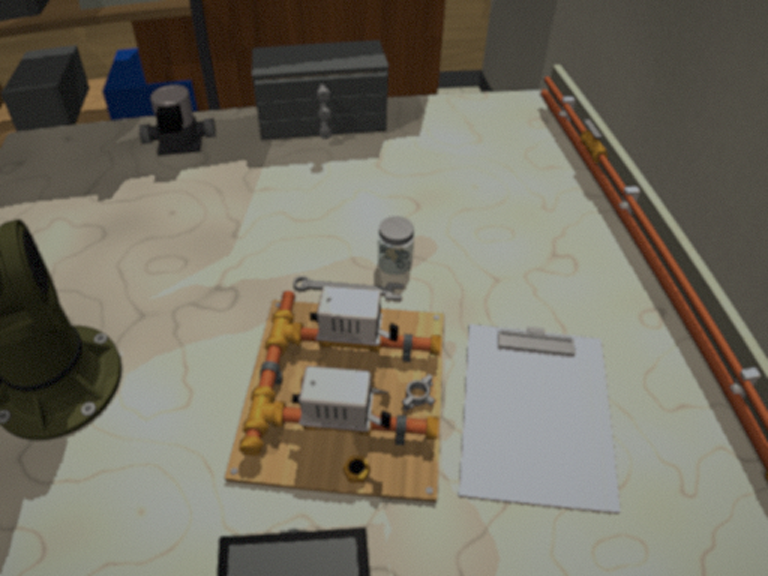

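View pics/wrist0.png

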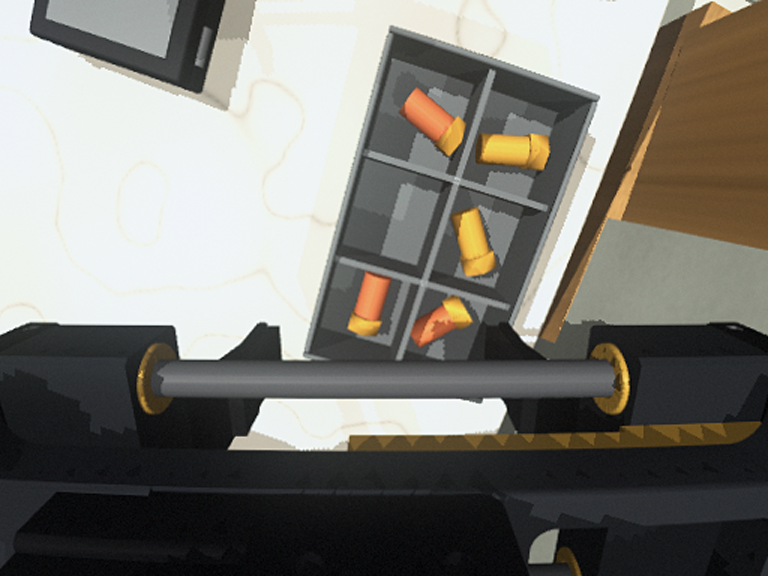

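Scene shows heads at about (342,212) and (390,262); side picture shows heads (350,308),(337,395) with black tabs at about (392,332) and (384,418) (1.5× pixels). Now fit the heads and tabs from depth.

```bash
cat >> h.py <<'E'
def cloud(c):
    H,W=c["z_map"].shape; u,v=np.meshgrid(np.arange(W),np.arange(H))
    p=cv2.undistortPoints(np.stack([u,v],-1).reshape(-1,1,2).astype(float),c["K"],np.array(c["D"],float))[:,0]
    r=np.c_[p,np.ones(len(p))]*c["z_map"].reshape(-1,1)
    return (r@camR(c).T+np.array(c["origin"])).reshape(H,W,3)
E
python3 - <<'E'
from h import *
for n in("side","scene"):
    c=read_camera(n); P=cloud(c)
    z=P[...,2]
    roi=(P[...,0]>.35)&(P[...,0]<.7)&(P[...,1]>-.3)&(P[...,1]<.15)
    m=(roi&(z>.123)&(z<.14)).astype(np.uint8)
    k,l,s,ce=cv2.connectedComponentsWithStats(m)
    print(n)
    for i in range(1,k):
        if s[i,4]<100: continue
        q=P[l==i]; r=cv2.minAreaRect(q[:,:2].astype(np.float32)*1000); print(s[i,4],np.round(q.mean(0),4),r)
    # dark pixels high
    dk=(c["img"].max(2)<60)&roi&(z>.085)&(z<.128)
    k,l,s,ce=cv2.connectedComponentsWithStats(dk.astype(np.uint8))
    for i in range(1,k):
        if s[i,4]<6: continue
        q=P[l==i]; print("dark",s[i],np.round(ce[i]),np.round(np.median(q,0),4),q[:,2].max())
save(read_camera("side"),"s1",(150,180,310,340),5) if 0 else save(c,"sc1",(160,110,330,250),4)
c=read_camera("side"); save(c,"s1",(150,180,310,330),4)
E
```

```text
side
816 [ 0.4858 -0.0097  0.1299] ((485.86895751953125, -6.502170562744141), (59.33068084716797, 90.24002075195312), 75.77125549316406)
1110 [ 0.4506 -0.1546  0.1295] ((449.71478271484375, -152.14511108398438), (59.177650451660156, 90.57312774658203), 76.11902618408203)
dark [207 209   5   5  20] [209. 211.] [0.433  0.0029 0.093 ] 0.12516256322023833
dark [222 213   1   7   7] [222. 216.] [ 0.4601 -0.0292  0.1094] 0.12038481656491418
dark [227 213   2   8  10] [227. 217.] [ 0.4714 -0.0324  0.1067] 0.1195583170977288
dark [260 216   5  11  49] [262. 221.] [ 0.5459 -0.0574  0.1093] 0.122107420292767
dark [195 264   4   4  15] [197. 266.] [ 0.3956 -0.1405  0.0928] 0.09551316625269124
dark [211 271   2   6  11] [212. 273.] [ 0.4247 -0.1738  0.1096] 0.11855701869553226
dark [217 272   2   6  11] [217. 275.] [ 0.4354 -0.1765  0.1046] 0.11615035113788308
dark [223 272   2   7  12] [224. 275.] [ 0.4477 -0.1798  0.1069] 0.11928402487559908
dark [229 273   2   6  12] [230. 276.] [ 0.4593 -0.1829  0.1076] 0.11642804918678051
dark [254 275   6  11  59] [257. 280.] [ 0.5114 -0.2011  0.1088] 0.12363239983054242
scene
555 [ 0.4546 -0.1501  0.1315] ((451.6976623535156, -152.31024169921875), (59.08079147338867, 90.45314025878906), 76.30950927734375)
646 [ 0.4905 -0.0052  0.1315] ((487.8138732910156, -7.125194549560547), (59.151981353759766, 88.34727478027344), 75.98018646240234)
dark [200 143   3   6  14] [201. 145.] [ 0.5138 -0.1966  0.1084] 0.11915037010249885
dark [231 177   3   7  18] [232. 180.] [ 0.5482 -0.0519  0.1104] 0.12215206862079109
```

View pics/s1.png

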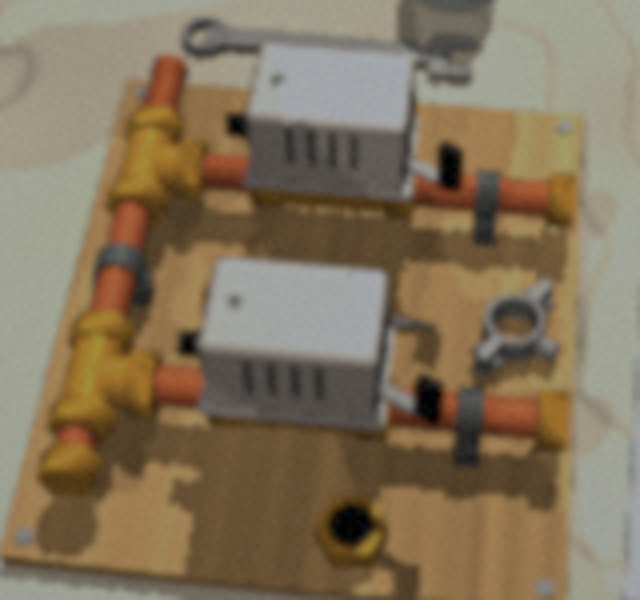

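View pics/sc1.png

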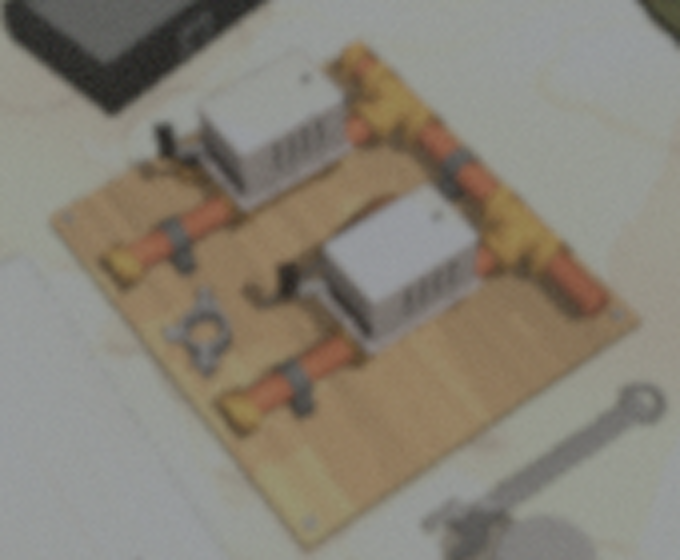

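```bash
cat >> h.py <<'E'
BY=-14.0
PIV={"R":np.array([.4507,-.1522]),"L":np.array([.4868,-.0068])}
def goal(v,a,off,z,r=.077):
    """tool pose with closed fingers 'off' behind (-y side) tab centre, lever angle a rad"""
    th=np.radians(BY)-.43+a
    e=np.array([np.cos(th),np.sin(th)]); t=np.array([-e[1],e[0]])
    p=PIV[v]+r*e-off*t
    return np.r_[p,z],Ro.from_euler('xyz',[180,0,np.degrees(th)],degrees=True)
def rel(g,o=None,pose=None):
    if pose is None:
        o=o or get_obs(); pose=(np.array(o["tool_pos"]),Ro.from_euler('xyz',o["tool_rot"],degrees=True))
    p,R=pose
    return np.round(np.r_[R.inv().apply(g[0]-p)*1000,(R.inv()*g[1]).as_rotvec(degrees=True)],2)
E
python3 - <<'E'
from h import *
g=goal("R",0,.035,.2226); print(g[0],rel(g))
E
```

```text
[ 0.48899235 -0.22761681  0.2226    ] [ 4.0574e+02 -2.9457e+02 -5.0000e-02  1.0000e-02 -0.0000e+00  5.4900e+01]
```

Request:
arm_command(targets=[[[0.04,-0.03,0,0,0,5.5,1],[0.08,-0.06,0,0,0,11,1],[0.12,-0.09,0,0,0,16.5,1],[0.16,-0.12,0,0,0,22,1],[0.2,-0.145,0,0,0,27.5,1],[0.24,-0.175,0,0,0,33,1],[0.28,-0.205,0,0,0,38.5,1],[0.32,-0.235,0,0,0,44,1],[0.36,-0.265,0,0,0,49.5,1],[0.4057,-0.2946,0,0,0,54.9,1]]], newtons=20)

```text
time_s: 2.35
tool_pos: [0.4869, -0.2292, 0.2231]
tool_rot: [180.0, -0.1, -38.9]
force: [0.7, -1.4, 0.2]
grip_width: 0.015
```

Request:
arm_command(targets=[[[0,0,0,0,0,0,1],[0,0,0,0,0,0,1],[0,0,0,0,0,0,1],[0,0,0,0,0,0,1]]])

```text
time_s: 2.75
tool_pos: [0.4851, -0.2326, 0.2225]
tool_rot: [180.0, 0.0, -38.8]
force: [-0.4, 0.2, -0.3]
grip_width: 0.0006
```

Run:
```python
from h import *
o=get_obs(); print(o["time_s"],o["tool_pos"],o["tool_rot"],o["force"],o["grip_width"])
print(rel(goal("R",0,.035,.2226)),rel(goal("R",0,.035,.1)))
c=read_camera("wrist"); save(c,"w1",s=1.5)
for t in("tab_right","pivot_right"):
        print(t,[(np.round(x["position"]),round(x["conf"],2),np.round(pix2w(c,*x["position"]),3)) for x in search_frame(t,"wrist")[:3]])
```

```text
2.75 [ 0.48508149 -0.23263209  0.22247712] [ 1.79964122e+02  3.65696038e-03 -3.87964050e+01] [-0.39965422  0.19894022 -0.32961457] 0.000588096090248465
[-0.09 -6.36 -0.13  0.04  0.   -0.16] [-9.0000e-02 -6.4400e+00  1.2247e+02  4.0000e-02  0.0000e+00 -1.6000e-01]
tab_right [(array([176., 184.]), 0.61, array([ 0.538, -0.134,  0.011]))]
pivot_right [(array([176., 183.]), 0.88, array([ 0.539, -0.136,  0.012])), (array([137., 177.]), 0.64, array([ 0.58 , -0.098,  0.013]))]
```

View pics/w1.png

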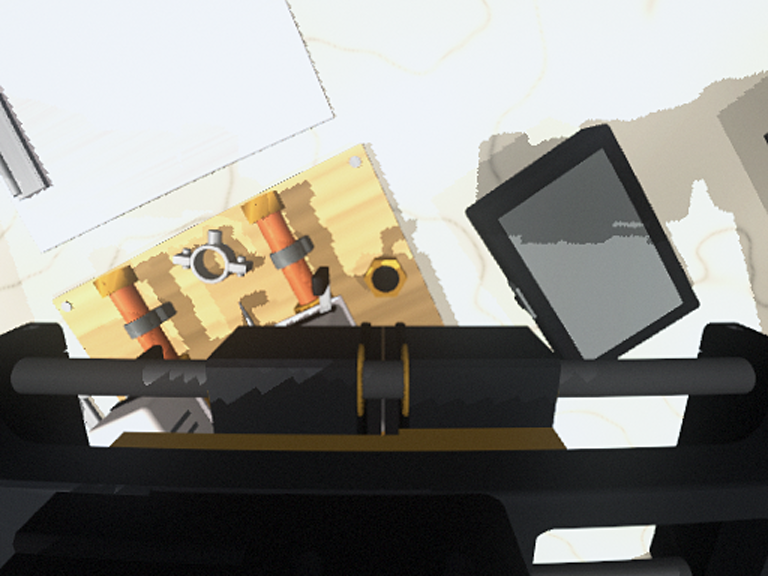

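The wrist view shows the right tab at (320,280), to the left of the closed fingers, with the nut at (385,275) clear. Descending beside it.

Request:
arm_command(targets=[[[0,0,0.03,0,0,0,1],[0,0,0.06,0,0,0,1],[0,0,0.09,0,0,0,1],[0,0,0.11,0,0,0,1],[0,0,0.12,0,0,0,1],[0,-0.005,0.1225,0,0,0,1],[0,-0.01,0.1225,0,0,0,1],[0,-0.01,0.1225,0,0,0,1]]])

```text
time_s: 3.7
tool_pos: [0.494, -0.2225, 0.1014]
tool_rot: [-179.9, -0.1, -38.6]
force: [0.3, 1.1, 0.6]
grip_width: 0.0009
```

Run:
```python
from h import *
o=get_obs(); print(o["time_s"],o["tool_pos"],o["tool_rot"],o["force"])
print(rel(goal("R",0,.019,.1)))
c=read_camera("side"); save(c,"s2",(150,180,310,330),4)
```

```text
3.7 [ 0.49396532 -0.2224726   0.10144934] [-1.79937037e+02 -1.35380021e-01 -3.85542123e+01] [0.259151   1.11575374 0.62535582]
[-0.66 -8.88  1.46 -0.06 -0.14  0.08]
```

View pics/s2.png

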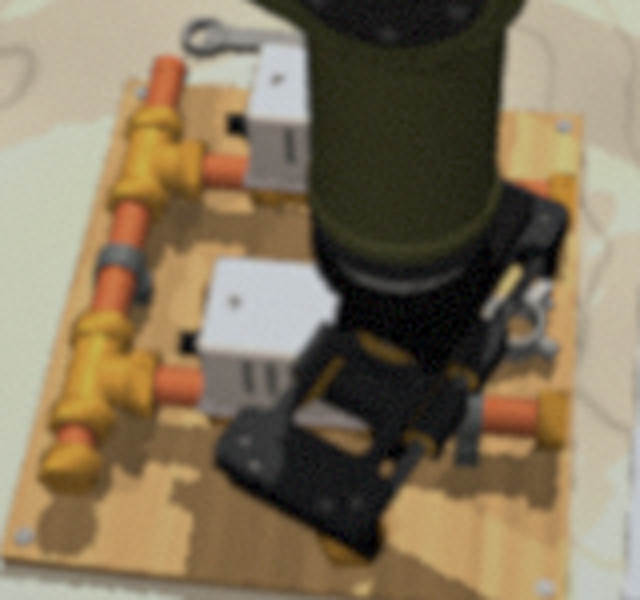

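The gripper is beside the right lever, clear of the head; fingertips are hidden. Approach to expected contact, then push ~8 mm and settle.

Request:
arm_command(targets=[[[0,-0.004,0,0,0,0,1],[0,-0.007,0,0,0,0,1],[0,-0.007,0,0,0,0,1],[0,-0.007,0,0,0,0,1],[0,-0.007,0,0,0,0,1]]])

```text
time_s: 4.25
tool_pos: [0.4966, -0.2178, 0.1]
tool_rot: [180.0, 0.0, -38.6]
force: [0.4, -0.4, 0.5]
grip_width: 0.0
```

Request:
arm_command(targets=[[[0,-0.003,0,0,0,0,1],[0,-0.006,0,0,0,0,1],[0,-0.009,0,0,0,0,1],[0,-0.009,0,0,0,0,1],[0,-0.009,0,0,0,0,1],[0,-0.009,0,0,0,0,1]]])

```text
time_s: 4.85
tool_pos: [0.5022, -0.2108, 0.1]
tool_rot: [180.0, 0.0, -38.6]
force: [-0.1, -0.2, 0.1]
grip_width: 0.0008
```

```bash
cat > f.py <<'E'
from h import *
import sys
v=sys.argv[1]
F=[]
for i in range(3):
    read_camera("side"); o=get_obs(); F.append(o["force"])
F=np.mean(F,0); R=Ro.from_euler('xyz',o["tool_rot"],degrees=True)
print(o["time_s"],np.round(o["tool_pos"],4),np.round(o["tool_rot"],1),"F tool",np.round(R.inv().apply(F),2))
d=np.array(o["tool_pos"])[:2]-PIV[v]; th=np.radians(BY)-.43
print("lever est (off .019):",np.arctan2(d[1],d[0])-th+np.arcsin(.019/np.hypot(*d)),np.hypot(*d))
E
python3 f.py R
```

```text
5.0 [ 0.5022 -0.2108  0.1   ] [180.   -0.  -38.7] F tool [ 0.45 -0.02 -0.02]
lever est (off .019): 0.06996724306812888 0.07804582134790633
```

Request:
arm_command(targets=[[[0,-0.003,0,0,0,0,1],[0,-0.006,0,0,0,0,1],[0,-0.006,0,0,0,0,1],[0,-0.006,0,0,0,0,1],[0,-0.006,0,0,0,0,1]]])

```text
time_s: 5.5
tool_pos: [0.506, -0.206, 0.1]
tool_rot: [180.0, -0.0, -38.6]
force: [-0.2, 0.2, 0.4]
grip_width: 0.0004
```

```bash
python3 f.py R
python3 - <<'E'
from h import *
for n in ("side","scene","wrist"):
    c=read_camera(n); save(c,n+"3",None if n=="wrist" else ((150,180,310,330) if n=="side" else (160,110,330,250)),1.5 if n=="wrist" else 4)
E
```

```text
5.65 [ 0.506 -0.206  0.1  ] [180.   -0.  -38.6] F tool [-0.03 -0.16  0.4 ]
lever est (off .019): 0.1509842556892788 0.07717507596799367
```

View pics/scene3.png

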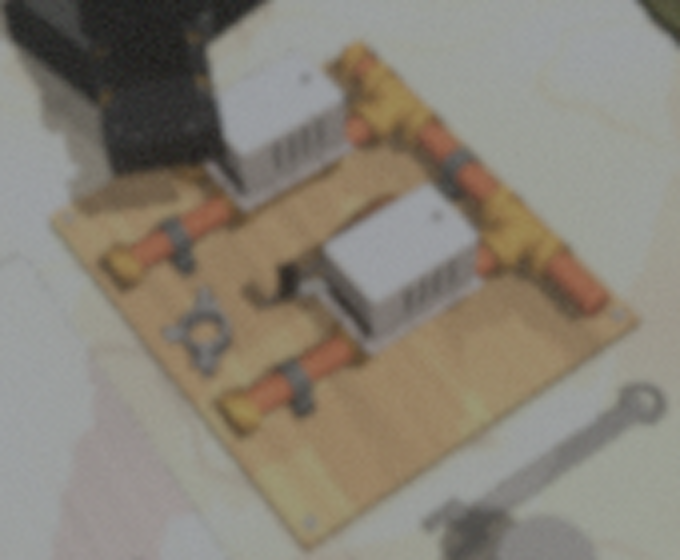

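View pics/wrist3.png

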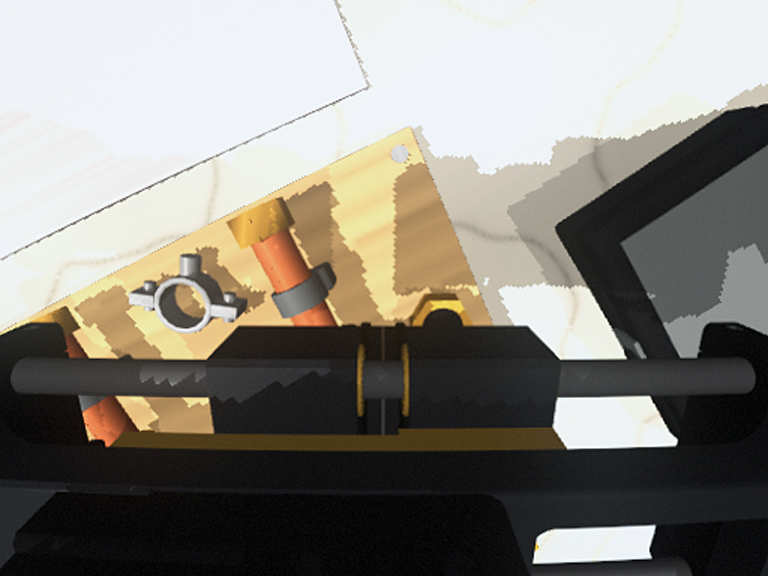

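The fingers hide the right tab in both views, and there is no resistance so far. Pushing 6 mm more to be certain.

Request:
arm_command(targets=[[[0,-0.003,0,0,0,2,1],[0,-0.006,0,0,0,2,1],[0,-0.006,0,0,0,2,1],[0,-0.006,0,0,0,2,1]]])

```text
time_s: 6.2
tool_pos: [0.5099, -0.2012, 0.1]
tool_rot: [-180.0, -0.0, -40.6]
force: [0.2, 0.3, -0.3]
grip_width: 0.0005
```

```bash
python3 f.py R
```

```text
6.35 [ 0.5098 -0.2014  0.1001] [180.   -0.  -40.6] F tool [-0.29  0.24  0.62]
lever est (off .019): 0.2295907666868058 0.07686956902527446
```

No resistance though the fingertips stand where the tab was at rest: the right lever is the slack one. Back off, lift, and go to the left.

Request:
arm_command(targets=[[[0,0.008,0,0,0,0,1],[0,0.015,0,0,0,0,1],[0,0.018,-0.03,0,0,0,1],[0,0.018,-0.06,0,0,0,1],[0,0.018,-0.09,0,0,0,1],[0,0.018,-0.1,0,0,0,1],[0,0.018,-0.1,0,0,0,1]]])

```text
time_s: 7.05
tool_pos: [0.4986, -0.2159, 0.2015]
tool_rot: [-180.0, -0.2, -40.7]
force: [0.6, -0.3, -0.3]
grip_width: 0.0005
```

Run:
```python
from h import *
o=get_obs(); print(o["time_s"],o["tool_pos"],o["tool_rot"],o["force"])
print(rel(goal("L",0,.038,.2)))
c=read_camera("side"); save(c,"s4",(150,180,310,330),4)
c=read_camera("wrist"); save(c,"w4",s=1.5)
```

```text
7.05 [ 0.49861058 -0.2159006   0.20152685] [-179.97897916   -0.18860445  -40.68510281] [ 0.56753348 -0.27446194 -0.30771724]
[-6.6960e+01 -1.1564e+02  1.3500e+00 -2.0000e-02 -1.9000e-01 -2.0500e+00]
```

View pics/w4.png

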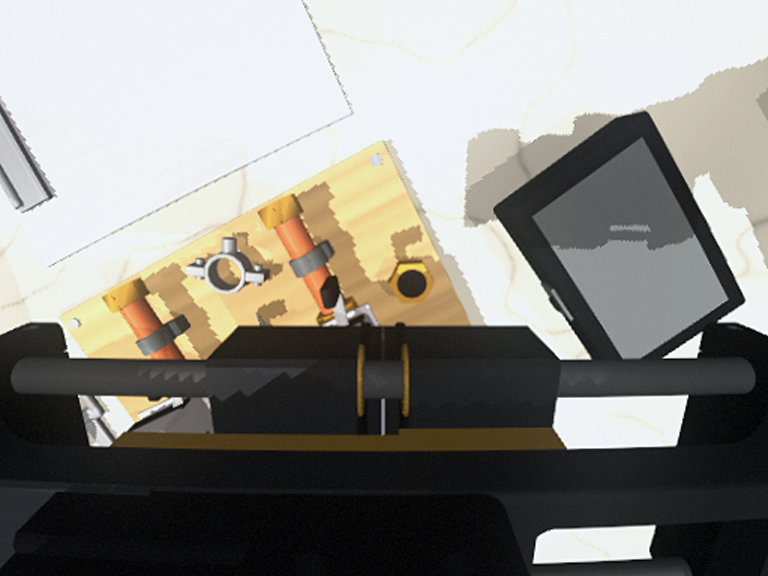

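The right tab (330,292) remains displaced, now over the pipe's edge: slack confirmed. Going to the left valve.

Request:
arm_command(targets=[[[-0.02,-0.035,0,0,0,-2,1],[-0.04,-0.07,0,0,0,-2,1],[-0.058,-0.1,0,0,0,-2,1],[-0.067,-0.1156,0,0,0,-2,1],[-0.067,-0.1156,0,0,0,-2,1],[-0.067,-0.1156,0,0,0,-2,1]]])

```text
time_s: 7.75
tool_pos: [0.5216, -0.0843, 0.1985]
tool_rot: [179.9, 0.1, -38.6]
force: [0.2, -0.2, -0.4]
grip_width: 0.0007
```

Run:
```python
from h import *
o=get_obs(); print(o["time_s"],o["tool_pos"],o["tool_rot"],o["force"])
print(rel(goal("L",0,.034,.1)))
c=read_camera("wrist"); save(c,"w5",s=1.5)
```

```text
7.75 [ 0.52157605 -0.08433218  0.19854814] [ 1.79895889e+02  1.08426682e-01 -3.86302620e+01] [ 0.23401835 -0.24523773 -0.37346708]
[ 1.610e+00 -5.030e+00  9.854e+01  1.000e-01  1.100e-01  1.000e-02]
```

View pics/w5.png

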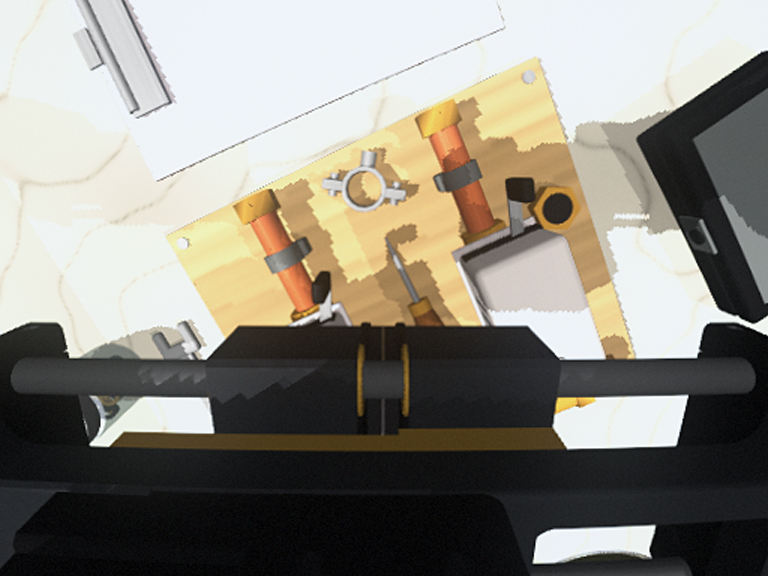

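Run:
```python
from h import *
c=read_camera("wrist"); P=cloud(c)
dk=(c["img"].max(2)<70)&(P[...,2]>.085)&(P[...,2]<.13)
k,l,s,ce=cv2.connectedComponentsWithStats(dk.astype(np.uint8))
for i in range(1,k):
    if s[i,4]<30: continue
    q=P[l==i]; t=q[q[:,2]>.117]
    m=t.mean(0) if len(t) else q.mean(0)
    out=[]
    for v in "LR":
        d=m[:2]-PIV[v]; out.append((v,round(np.hypot(*d),4),round(np.arctan2(d[1],d[0])-np.radians(BY)+.43,3)))
    print(s[i],np.round(ce[i]),len(t),np.round(m,4),out)
```

```text
[336 119  19  17 283] [345. 127.] 147 [ 0.5188 -0.1883  0.1213] [('L', np.float64(0.1843), np.float64(-0.722)), ('R', np.float64(0.0771), np.float64(0.186))]
[307 150  54  25 199] [332. 162.] 0 [ 0.4951 -0.1624  0.0935] [('L', np.float64(0.1559), np.float64(-0.843)), ('R', np.float64(0.0455), np.float64(0.448))]
[208 182  12  21 183] [213. 192.] 108 [ 0.547  -0.0561  0.1211] [('L', np.float64(0.0778), np.float64(-0.011)), ('R', np.float64(0.1361), np.float64(1.458))]
[206 209  17   8  39] [215. 214.] 0 [ 0.5262 -0.0375  0.0944] [('L', np.float64(0.0499), np.float64(0.012)), ('R', np.float64(0.1373), np.float64(1.663))]
[ 54 272   8  23  62] [ 58. 282.] 0 [0.5765 0.168  0.0871] [('L', np.float64(0.1965), np.float64(1.771)), ('R', np.float64(0.344), np.float64(1.871))]
```

The right lever stands at 0.19 rad after being left: slack, confirmed. The left tab is at 0. Descend beside it and press lightly.

Request:
arm_command(targets=[[[0.0016,0,0.03,0,0,0,1],[0.0016,0,0.06,0,0,0,1],[0.0016,0,0.085,0,0,0,1],[0.0016,0,0.0985,0,0,0,1],[0.0016,-0.006,0.0985,0,0,0,1],[0.0016,-0.012,0.0985,0,0,0,1],[0.0016,-0.016,0.0985,0,0,0,1],[0.0016,-0.016,0.0985,0,0,0,1],[0.0016,-0.016,0.0985,0,0,0,1]]])

```text
time_s: 8.75
tool_pos: [0.5344, -0.072, 0.1024]
tool_rot: [-180.0, -0.1, -38.6]
force: [0.2, 0.7, -0.2]
grip_width: 0.0002
```

```bash
sed -i 's/\.019/.0157/g' f.py; python3 f.py L
```

```text
8.9 [ 0.5338 -0.0724  0.1018] [180.   -0.  -38.7] F tool [ 0.14 -0.14 -0.18]
lever est (off .0157): -0.07844945712626367 0.08067120790198683
```

Request:
arm_command(targets=[[[0,-0.003,0,0,0,0,1],[0,-0.006,0,0,0,0,1],[0,-0.01,0,0,0,0,1],[0,-0.012,0,0,0,0,1],[0,-0.012,0,0,0,0,1],[0,-0.012,0,0,0,0,1]]])

```text
time_s: 9.5
tool_pos: [0.541, -0.0632, 0.1015]
tool_rot: [180.0, 0.0, -38.7]
force: [-1.7, -2.6, 0.8]
grip_width: 0.0004
```

```bash
python3 f.py L
```

```text
9.65 [ 0.541  -0.0632  0.1015] [180.   -0.  -38.7] F tool [ 0.13  3.06 -1.02]
lever est (off .0157): 0.07146888654957784 0.0782030326582161
```

It springs back at 3 N: the left is the working one. Compute the arc.

Run:
```python
from h import *
for a in (.1,.15,.2,.25,.3,.35,.4,.45,.5,.55,.6,.7,.8,.86,.9): print(a,rel(goal("L",a,.0157,.1)))
```

```text
0.1 [ 0.65 -2.26  1.47  0.04  0.   -5.75]
0.15 [ 0.94 -6.17  1.47  0.04  0.   -8.62]
0.2 [  1.04 -10.1    1.46   0.04   0.   -11.48]
0.25 [  0.95 -14.03   1.46   0.04   0.   -14.35]
0.3 [ 6.600e-01 -1.795e+01  1.460e+00  4.000e-02  1.000e-02 -1.721e+01]
0.35 [ 1.700e-01 -2.185e+01  1.460e+00  4.000e-02  1.000e-02 -2.008e+01]
0.4 [-5.100e-01 -2.571e+01  1.450e+00  4.000e-02  1.000e-02 -2.294e+01]
0.45 [-1.380e+00 -2.955e+01  1.450e+00  4.000e-02  1.000e-02 -2.581e+01]
0.5 [-2.450e+00 -3.333e+01  1.450e+00  4.000e-02  1.000e-02 -2.867e+01]
0.55 [-3.700e+00 -3.705e+01  1.450e+00  4.000e-02  1.000e-02 -3.154e+01]
0.6 [-5.140e+00 -4.071e+01  1.440e+00  4.000e-02  1.000e-02 -3.440e+01]
0.7 [-8.550e+00 -4.778e+01  1.440e+00  4.000e-02  1.000e-02 -4.013e+01]
0.8 [-1.265e+01 -5.448e+01  1.430e+00  4.000e-02  1.000e-02 -4.586e+01]
0.86 [-1.542e+01 -5.829e+01  1.430e+00  3.000e-02  2.000e-02 -4.930e+01]
0.9 [-1.740e+01 -6.074e+01  1.430e+00  3.000e-02  2.000e-02 -5.159e+01]
```

Request:
arm_command(targets=[[[0.0007,-0.0023,0,0,0,-5.7,1],[0.001,-0.0062,0,0,0,-8.6,1],[0.001,-0.0101,0,0,0,-11.5,1],[0.001,-0.014,0,0,0,-14.3,1],[0.0007,-0.018,0,0,0,-17.2,1],[0.0002,-0.0219,0,0,0,-20,1],[-0.0005,-0.0257,0,0,0,-23,1],[-0.0014,-0.0296,0,0,0,-25.8,1],[-0.0024,-0.0333,0,0,0,-28.7,1],[-0.0037,-0.037,0,0,0,-31.5,1]]])

```text
time_s: 10.65
tool_pos: [0.5618, -0.0325, 0.1016]
tool_rot: [179.9, -0.0, -7.1]
force: [0.3, -3.5, -0.0]
grip_width: 0.0004
```

```bash
python3 f.py L
python3 - <<'E'
from h import *
for a in (.55,.6,.65,.7,.75,.8,.83,.86,.89,.92): print(a,rel(goal("L",a,.0157,.1)))
c=read_camera("scene"); save(c,"sc6",(160,110,330,250),4)
c=read_camera("wrist"); save(c,"w6",s=1.5)
E
```

```text
10.8 [ 0.5619 -0.0316  0.1016] [-1.8e+02 -1.0e-01 -7.2e+00] F tool [ 0.93  2.45 -0.07]
lever est (off .0157): 0.5558551275202042 0.07909725111247741
0.55 [-0.62  0.46  1.58 -0.01 -0.06 -0.07]
0.6 [ 0.07 -3.41  1.59 -0.01 -0.06 -2.94]
0.65 [ 0.56 -7.31  1.59 -0.01 -0.06 -5.8 ]
0.7 [ 8.500e-01 -1.123e+01  1.590e+00 -1.000e-02 -6.000e-02 -8.670e+00]
0.75 [ 9.500e-01 -1.516e+01  1.590e+00 -1.000e-02 -6.000e-02 -1.153e+01]
0.8 [ 8.500e-01 -1.908e+01  1.590e+00 -1.000e-02 -6.000e-02 -1.440e+01]
0.83 [  0.7  -21.44   1.59  -0.    -0.06 -16.12]
0.86 [  0.47 -23.78   1.59  -0.    -0.06 -17.83]
0.89 [  0.18 -26.12   1.59  -0.    -0.06 -19.55]
0.92 [ -0.19 -28.45   1.59  -0.    -0.06 -21.27]
```

View pics/sc6.png

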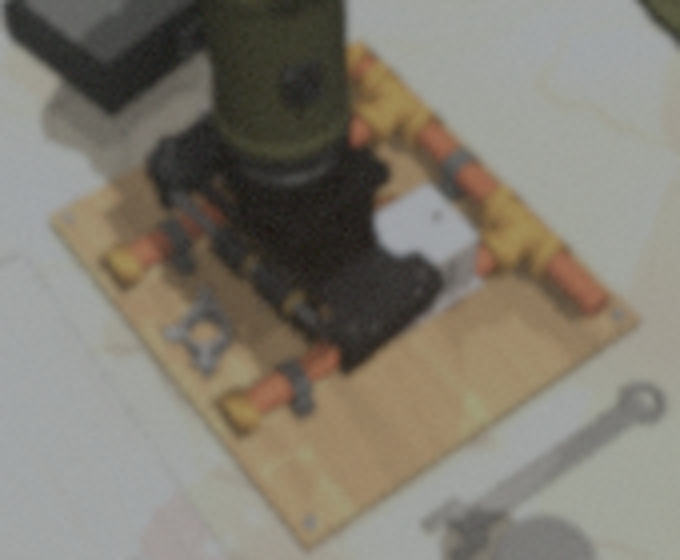

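The gripper follows the left lever; force fits past the second click. Continue to 0.83.

Request:
arm_command(targets=[[[0,-0.0034,0,0,0,-3,1],[0.0005,-0.0073,0,0,0,-5.8,1],[0.0008,-0.0112,0,0,0,-8.7,1],[0.001,-0.0152,0,0,0,-11.5,1],[0.0008,-0.019,0,0,0,-14.4,1],[0.0007,-0.0214,0,0,0,-16,1],[0.0007,-0.0214,0,0,0,-16,1],[0.0007,-0.0214,0,0,0,-16,1]]])

```text
time_s: 11.7
tool_pos: [0.5654, -0.0107, 0.1018]
tool_rot: [180.0, -0.1, 8.8]
force: [2.4, -3.4, -0.1]
grip_width: 0.0005
```

```bash
python3 f.py L
python3 - <<'E'
from h import *
for a in (.83,.86,.89,.92): print(a,rel(goal("L",a,.0157,.1)))
E
```

```text
11.85 [ 0.5654 -0.0107  0.1019] [ 1.8e+02 -1.0e-01  8.8e+00] F tool [ 3.73  4.31 -0.01]
lever est (off .0157): 0.8260681667651024 0.07866009475806444
0.83 [-0.02 -0.3   1.85  0.03 -0.07 -0.1 ]
0.86 [ 0.41 -2.62  1.85  0.03 -0.07 -1.82]
0.89 [ 0.78 -4.95  1.85  0.03 -0.07 -3.54]
0.92 [ 1.07 -7.29  1.85  0.03 -0.07 -5.26]
```

Request:
arm_command(targets=[[[0.0003,-0.0015,0,0,0,-1,1],[0.0006,-0.003,0,0,0,-2,1],[0.0007,-0.004,0,0,0,-2.5,1],[0.0007,-0.004,0,0,0,-2.5,1],[0.0007,-0.004,0,0,0,-2.5,1]]])

```text
time_s: 12.35
tool_pos: [0.5654, -0.0068, 0.1018]
tool_rot: [180.0, -0.1, 11.3]
force: [4.4, -3.7, -0.3]
grip_width: 0.0002
```

```bash
python3 f.py L
```

```text
12.5 [ 0.5654 -0.0068  0.1018] [ 1.80e+02 -1.00e-01  1.13e+01] F tool [3.12 4.55 0.74]
lever est (off .0157): 0.8759203153178221 0.07860850359057214
```

Request:
arm_command(targets=[[[0.0003,-0.001,0,0,0,-0.7,1],[0.0005,-0.002,0,0,0,-1.4,1],[0.0005,-0.0025,0,0,0,-1.4,1],[0.0005,-0.0025,0,0,0,-1.4,1],[0.0005,-0.0025,0,0,0,-1.4,1]]])

```text
time_s: 13.0
tool_pos: [0.5654, -0.0047, 0.1018]
tool_rot: [179.9, -0.1, 12.7]
force: [4.4, -3.7, -0.1]
grip_width: 0.0005
```

```bash
python3 f.py L;  python3 - <<'E'
from h import *
c=read_camera("scene"); save(c,"sc7",(160,110,330,250),4)
c=read_camera("side"); save(c,"s7",(150,180,310,330),4)
c=read_camera("wrist"); save(c,"w7",s=1.5)
E
```

```text
13.15 [ 0.5654 -0.0047  0.1018] [ 1.799e+02 -1.000e-01  1.270e+01] F tool [ 3.38  5.46 -0.18]
lever est (off .0157): 0.9023897011299998 0.07865097827958337
```

View pics/w7.png

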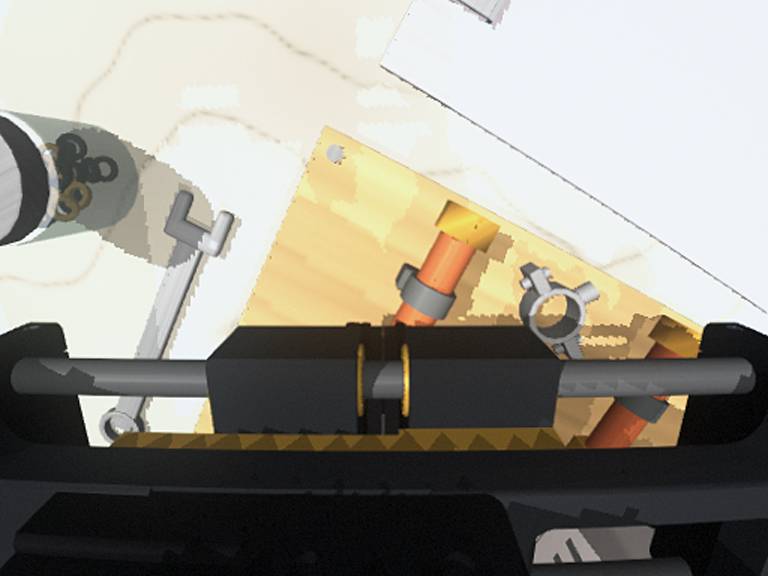

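View pics/sc7.png

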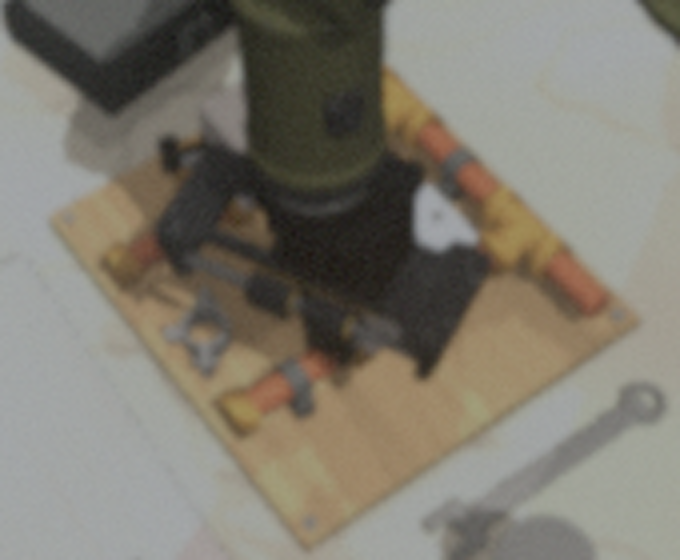

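View pics/s7.png

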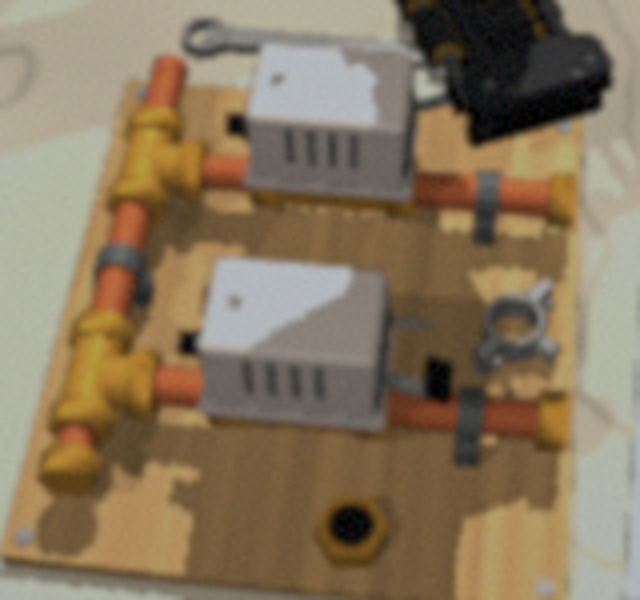

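Run:
```python
from h import *
c=read_camera("side")
def pr(p):
    R=camR(c); q,_=cv2.projectPoints(np.array([p],float),cv2.Rodrigues(R.T)[0],-R.T@np.array(c["origin"]),c["K"],np.array(c["D"],float)); return q[0,0]
for n,p in dict(tcp=(.5654,-.0047,.1018),grip70=(.5654,-.0047,.17),tabstop=(.5625,.0074,.122),tabfoot=(.5625,.0074,.088)).items():
    q=pr(p); print(n,q,(q-[150,180])*4)
save(c,"s8",(200,140,330,260),6)
o=get_obs();print(o["time_s"],o["tool_pos"])
```

```text
tcp [266.47977197 204.99136094] [465.91908789  99.96544376]
grip70 [267.72925636 184.53383974] [470.91702546  18.13535895]
tabstop [264.67873945 195.39250165] [458.71495781  61.57000661]
tabfoot [264.14524698 205.12134063] [456.58098793 100.4853625 ]
13.35 [ 0.56541191 -0.00466509  0.1018395 ]
```

View pics/s8.png

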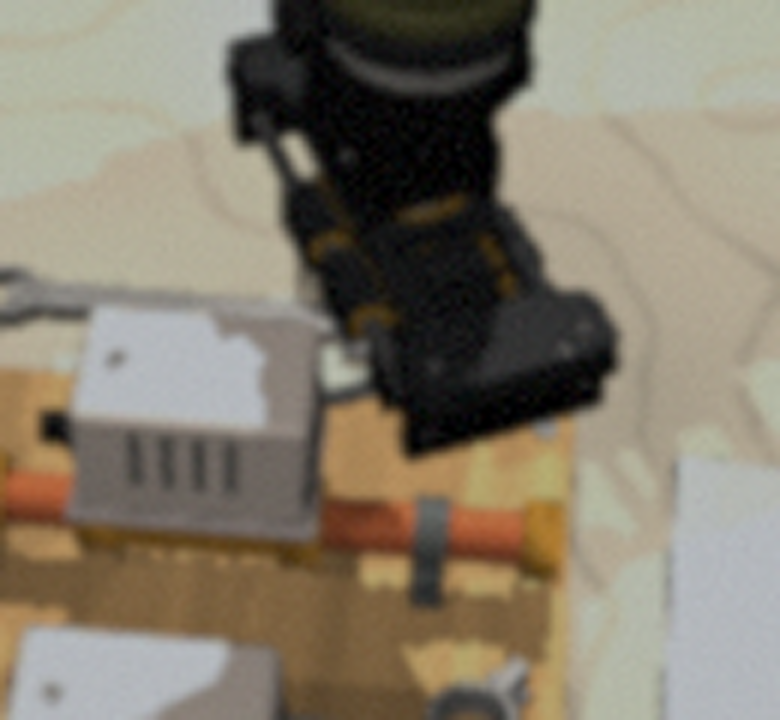

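TCP projects at (466,100), behind the gripper's jaw body; the bar is visible at (345,375) running to the tab but the tab itself is hidden. The stop should show as a clear force rise, so press on a bit.

Request:
arm_command(targets=[[[0,-0.001,0,0,0,0,1],[0,-0.002,0,0,0,0,1],[0,-0.002,0,0,0,0,1],[0,-0.002,0,0,0,0,1]]])

```text
time_s: 13.75
tool_pos: [0.5654, -0.0045, 0.1019]
tool_rot: [179.8, -0.1, 12.6]
force: [4.9, -7.6, -0.7]
grip_width: 0.0006
```

```bash
python3 f.py L
```

```text
13.9 [ 0.5654 -0.0045  0.1019] [ 1.798e+02 -1.000e-01  1.260e+01] F tool [2.93 8.05 0.3 ]
lever est (off .0157): 0.9041147087653912 0.07862170285107956
```

Request:
arm_command(targets=[[[0,-0.001,0,0,0,0,1],[0,-0.0015,0,0,0,0,1],[0,-0.0015,0,0,0,0,1],[0,-0.0015,0,0,0,0,1],[0,-0.0015,0,0,0,0,1]]])

```text
time_s: 14.4
tool_pos: [0.5653, -0.0044, 0.1019]
tool_rot: [179.7, -0.1, 12.6]
force: [5.8, -9.0, -0.8]
grip_width: 0.0005
```

```bash
python3 f.py L
python3 - <<'E'
from h import *
c=read_camera("scene"); P=cloud(c); img=c["img"]
save(c,"sc9",(190,150,280,230),7)
for n in("side","scene"):
    read_camera(n); print(n,[(x["position"],x["conf"]) for x in search_frame("tab_left",n)])
E
```

```text
14.55 [ 0.5653 -0.0044  0.1019] [ 1.797e+02 -1.000e-01  1.260e+01] F tool [ 3.75 10.65  0.62]
lever est (off .0157): 0.90616293784877 0.07856554742652958
side [([224.5, 286.6], 0.73)]
scene [([249.3, 196.9], 0.89)]
```

View pics/sc9.png

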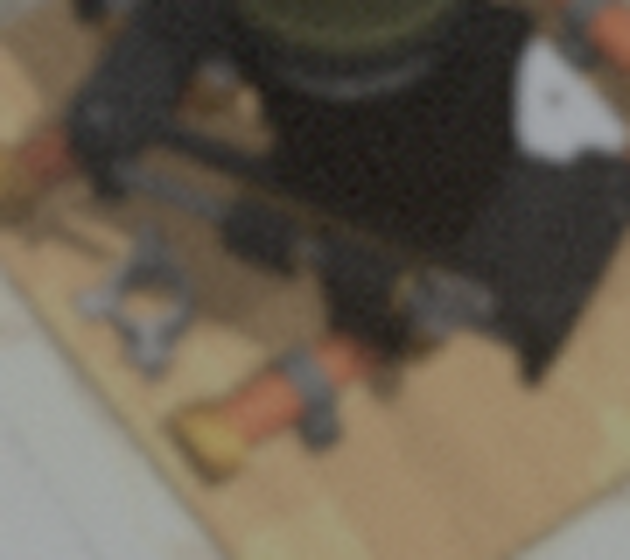

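The scene view shows the fingers at (350,300) over the left branch pipe, with the other parts undisturbed. Another 1.5 mm of command gave only 0.1 mm of motion and 10.6 N of force, so the lever is on its stop. Handing in.

Run:
```python
from cell import *
print(sign_off())
```

```text
the job is handed in; nothing more can be done
None
```

The left valve has the working spring. Its lever is pressed past all three clicks to the end of its slot, and the arm is still holding it there with about 10.6 N.

- **Finding the lever:** the right lever gave no measurable resistance. It stayed at about 0.19 rad after I let go, so it is the slack one, and I left it there. The left lever pushed back with about 3 N.
- **Holding at the stop:** the force built to about 5.5 N along the travel. After that, 3.5 mm more of commanded push moved the fingers only about 0.3 mm while the force nearly doubled, so I take that as the stop.
- **What didn't match or couldn't be seen:** my angle estimate at the end read 0.906 rad, against a stop of 0.86. That is about 3 mm at the tab, and I put it down to not knowing exactly where the fingers touch it. The gripper hid the left tab in the last pictures, so its final position comes from force and finger position. There was also a sideways force of 3–4 N on the fingers, probably friction.
- **Other things:** the arm touched only the two levers, and the other things still in view showed no sign of having moved. The job was handed in at about 15 s.

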